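# Catch the thread and screw the jar lid home

### The arm

A 7-joint arm with a two-finger parallel gripper is mounted at the origin on the work surface; the furniture and walls round the work are solid. World frame = base frame: x ahead of the robot, y to its left, z up, the work surface at z = 0. Lengths are in m, angles in degrees, forces in N, time in s.
With the tool pointing down it reaches from about 0.35 to 0.775 m from the base axis. Payload 3.1 kg.
Tool frame: the origin (TCP) lies midway between the tips of the shut fingers; the grasp point (between the pads) lies 19 mm behind it; z points along the fingers, x is the direction in which the jaws open and shut, and the axes are right-handed (so a half turn about z gives the same grasp; the last joint's range is limited). The gripper opens to 85 mm and grips with 20 to 120 N. Pads are 22 mm wide; open, the fingers measure 114 mm over their backs; the gripper's body (76 mm by 85 mm) begins 54 mm behind the grasp point. The pads swing forward as they close: fully open they stand 13 mm farther back than shut.
Start: joints at [69.574, 17.813, 0.802, 86.603, -0.252, 75.585, -1.558], TCP at [0.17, -0.523, 0.231] pointing down, gripper open.
Joint ranges: [-154.91, 154.91], [-16.99, 109.72], [-72.82, 74.43], [7.12, 147.25], [-82.49, 262.49], [11.32, 116.49], [-174.64, 174.64]. Speed limits (degrees/s): [159.86, 159.86, 180, 180, 180, 180, 180].

### API

Orientations are given as a 3x3 rotation matrix whose columns are the frame's x, y, z axes.
In Python, from rig import arm gives the robot as it stands.
- The arm moves only by the shell command python3 -m handwheel 'ROWS' [OPENING] [FORCE]. ROWS is JSON, a list of rows, each a list of 6 numbers: the shift along the tool's x, y, z in cm, then the turn, a rotation vector about the tool's x, y, z in rad. A call has 1 to 5 rows; each row is the pose to reach, as a shift and turn from the pose commanded when the call began, along the tool's axes at that moment; what a row does not reach only later rows make up. A row lasts 1/12 s, in which the tool goes at most 41.7 mm and 7.16 degrees, less where a joint would pass 70% of its speed; a pose out of reach is approached as far as the arm can. A call with a gripper value outside its range is refused whole. OPENING is the closure, from 0 (fully open) to 1 (shut), set as the call begins (- or left out, the last holds). The fingers move at their own pace and stop on an object; FORCE is the grip in N (left out, the last holds). Time passes only in rows, so rows that repeat a pose let the fingers close. It gives the time, the measured TCP pose, the force and the opening at its end, in the units of the state.
- arm.sense(): the state, without advancing time (a new reading comes with each control period).
- arm.snapshot(name): name is "side" or "top" or "wrist"; returns the picture (384x512x3 uint8, red, green, blue); there is no depth.
- arm.camera_model(name): a dict with "camera_matrix" (3x3 intrinsics, pixels), "pose" (4x4, takes a point from camera to world coordinates). Camera axes: x right, y down, z forward; pixel columns grow to the right and rows downward; lengths in m; the calibration is good to about 2 mm. The wrist camera is an equidistant fisheye: a pixel r from the principal point sees the ray r / f radians off the axis. A picture is of the moment at which its call begins: read the wrist's pose just before it. camera_model takes no time and is no camera call; for the wrist camera it gives the pose at the moment of the call.
- arm.sign_off(): hands the job in, once; it reports no verdict.
The state is a dict: "time_s": time; "joint_pos": joint angles; "qvel": joint speeds; "effort": joint torques, N m; "position": TCP position; "orientation": TCP orientation; "wrist_force": force on the tool from outside, world axes, zero at the start; "wrist_torque": the same for the moment, N m; "grip_width": finger opening in m.
Only numpy, scipy, OpenCV 4.12 (cv2) and the standard library are available. Lean on these libraries where they do the work, as an engineer would, in place of code of your own. Each camera call takes 0.05 s, during which the arm holds its last target. There are 200 camera calls.

### The job

The brass lid with the black wing bar has been set on the filled jar in the wooden holder, but its thread has not caught. Turn the lid back (anticlockwise from above) until it drops into the thread, then screw it forward (clockwise) as far as it goes, so that it sits fully down and level. Do not lift it off or tip it over, let go of it at the end, and leave the other things on the table where they stand.

Things in the scene. Friction and masses are not known exactly. Their poses are not given: they have to be found in the camera images.
- jar: Glass preserving jar with a duck leg in it, 114 mm across, 136 mm high without its mouth piece; a fixed wooden holder (150 mm square board, four steel cleats) keeps it from turning or shifting. Origin: centre of the jar's underside; z up. Seated lid: lid origin 141 mm above this origin.
- rim (a point): Centre of the rim of the jar's mouth, 172 mm above the jar's origin, on the axis about which the lid turns: a fixed white plastic mouth, 88 mm across, with a right-hand thread of three starts 120 degrees apart. Where the starts lie differs from run to run, is not told by any orientation given here, and is hidden under the lid.
- lid: Brass screw lid, 110 mm across, skirt and top 35 mm high, 0.25 to 0.49 kg, loose. Origin: on its axis, at the underside of the skirt; z up. At the start it sits level on top of the thread, origin 160 mm above the jar's origin. Turned clockwise from there it only meets a stop, without going down.
- bar_mid (a point): Middle of the black wing bar on the lid, 43 mm above the lid's origin. The bar is 150 mm long along the lid's x axis, 14 mm wide, 16 mm high (35 to 51 mm above the lid's origin; the lid's flat top is at 35 mm), and each end stands out 20 mm past the lid's edge. Push it sideways near an end, or pinch it across its width.
- bar_end (a point): 66 mm from the lid's axis, near one end of the bar; the other end is alike. Pushed here anticlockwise (under 10 N) the lid slides level for 10 to 70 degrees, then drops 11 mm by its own weight (hung up askew, it needs a little more) and within 30 degrees more meets a stop. Then it turns clockwise 70 to 105 degrees, sinking 8 mm, to a hard end stop, down.
- cup: Small steel portion cup, 66 mm across, 60 mm high, standing loose, near right. Origin: centre of its underside. A bystander.
- label_roll: Roll of blank labels, 72 mm across, 43 mm high, loose, near left. Origin: centre of its underside. A bystander.
- timer: Red and white kitchen timer, 67 mm across, 42 mm high, loose, behind the jar. Origin: centre of its underside. A bystander.
- open_jar: Open empty glass preserving jar, 114 mm across, 136 mm high, loose, to the right of the holder. Origin: centre of its underside. A bystander.
Things that resemble listed ones, but are neither listed nor needed, are in the scene too. What is shaped like the lid but green is not meant.

How it is judged (in metres and radians):
On the way:
1. the lid has dropped into the thread: its origin is less than 153 mm above the jar's origin, on the jar's axis, level within 5 degrees, not yet screwed down (z of lid in the frame of jar between 0.1445 and 0.153 m and horizontal distance between lid and jar below 0.005 m and angle between lid's own z axis and vertical below 0.09 rad), for 0.1 s.
At the end, for the whole second after the job is handed in: The lid is screwed down to within 2 mm of its lowest place (origin 138 to 143 mm above the jar's origin), within 4 mm of the jar's axis, level within 2 degrees, at rest and released; the bystanders stand where they stood (z of lid in the frame of jar between 0.138 and 0.143 m and horizontal distance between lid and jar below 0.004 m and angle between lid's own z axis and vertical below 0.035 rad and linear speed of lid below 0.01 m/s and angular speed of lid below 0.05 rad/s); the robot touches nothing.
It fails at once if a bystander (cup, label roll, timer or open jar) is moved by more than 25 mm (distance of any of cup, label_roll, timer, open_jar from where it was at the start of the episode above 0.025 m).
It fails at once if the lid is lifted clear of the mouth or tipped by more than 25 degrees (angle between lid's own z axis and vertical above 0.44 rad or z of lid in the frame of jar above 0.18 m).
It also fails if it takes over 58 s, if anything falls off the work surface, if the arm or the gripper's body presses on something with over 40 N, if the wrist force passes 120 N, or if a joint passes its speed limit or range.

## Working session

There is one attempt and no reset: what is moved stays moved. The work goes in short steps, Python scripts to look and compute and a shell command to move; the robot and the scene stay as the last step left them, time stands still between calls to the robot, and variables do not carry over. Pictures are saved under pics/ and viewed, about 8 in all and at most 12, crops included, and the job is handed in when it is done.

```bash
ls; mkdir -p pics
python3 - <<'E'
from rig import arm
import cv2,json
import numpy as np
np.set_printoptions(precision=4,suppress=True)
s=arm.sense();print({k:(np.array(v)) for k,v in s.items()})
a=arm.snapshot("top");b=arm.snapshot("side")
np.save('top.npy',a);np.save('side.npy',b)
for n in("top","side"):
    m=arm.camera_model(n);print(n,np.array(m["camera_matrix"]),np.array(m["pose"]))
cv2.imwrite('pics/top.png',a[:,:,::-1]);cv2.imwrite('pics/side.png',b[:,:,::-1])
E
```

```text
pics
{'time_s': array(0.), 'joint_pos': array([69.5733, 17.8614,  0.8024, 86.6928, -0.2536, 75.5837, -1.5583]), 'qvel': array([-0.0683, -0.0055,  0.0851,  0.0355,  0.0487, -0.028 , -0.0121]), 'effort': array([ -0.0003, -37.9919,   0.1457, -23.0595,   0.0122,   0.0137,
        -0.    ]), 'position': array([ 0.1701, -0.5223,  0.2302]), 'orientation': array([[ 0.3097, -0.9508, -0.0008],
       [-0.9508, -0.3097,  0.0022],
       [-0.0024,  0.0001, -1.    ]]), 'wrist_force': array([-0.0402,  1.2107, -0.7966]), 'wrist_torque': array([ 0.0732, -0.0058, -0.082 ]), 'grip_width': array(0.0857)}
top [[350.6015   0.     254.9504]
 [  0.     350.6015 193.0545]
 [  0.       0.       1.    ]] [[ 0.0279 -0.9929  0.1156  0.3293]
 [-0.9996 -0.0269  0.0103 -0.0218]
 [-0.0071 -0.1159 -0.9932  1.1324]
 [ 0.      0.      0.      1.    ]]
side [[428.2891   0.     253.7619]
 [  0.     428.2891 190.8198]
 [  0.       0.       1.    ]] [[-0.8628 -0.3228  0.3891  0.0366]
 [-0.5055  0.5365 -0.6757  0.7075]
 [ 0.0093 -0.7797 -0.6261  0.8335]
 [ 0.      0.      0.      1.    ]]
```

View pics/top.png

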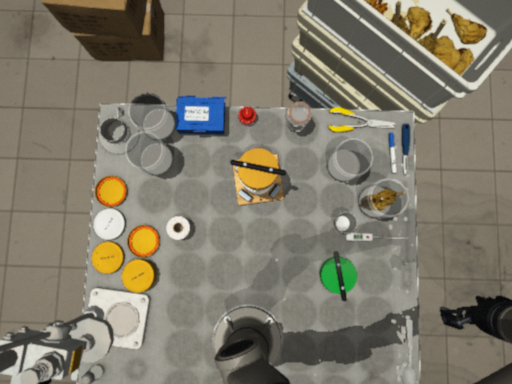

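View pics/side.png

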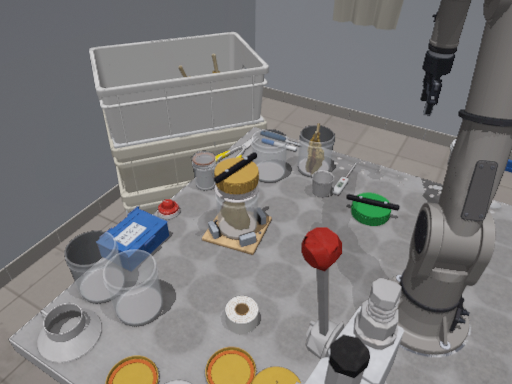

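The top view shows the brass lid at about (258,169), with its black bar running from (231,162) to (285,173). In the side view the bar runs from (217,178) to (257,156). Next I'll triangulate the bar ends across the two views.

```bash
cat > h.py <<'E'
import numpy as np,cv2
from rig import arm
np.set_printoptions(precision=4,suppress=True)
def ray(n,px):
    m=arm.camera_model(n);K=np.array(m["camera_matrix"]);T=np.array(m["pose"])
    d=T[:3,:3]@np.linalg.solve(K,[px[0],px[1],1]);return T[:3,3],d/np.linalg.norm(d)
def tri(p,q):
    o1,d1=ray("top",p);o2,d2=ray("side",q)
    A=np.c_[d1,-d2];t=np.linalg.lstsq(A,o2-o1,rcond=None)[0]
    a=o1+t[0]*d1;b=o2+t[1]*d2;return (a+b)/2,np.linalg.norm(a-b)
def bar(img,roi):
    x0,y0,x1,y1=roi;g=img[y0:y1,x0:x1].max(2)
    n,l,st,c=cv2.connectedComponentsWithStats((g<60).astype('uint8'))
    k=1+np.argmax(st[1:,4]);v,u=np.nonzero(l==k)
    r=cv2.minAreaRect(np.c_[u+x0,v+y0].astype('float32'));b=cv2.boxPoints(r)
    if np.linalg.norm(b[0]-b[1])>np.linalg.norm(b[1]-b[2]): b=np.roll(b,-1,0)
    return (b[0]+b[1])/2,(b[2]+b[3])/2,r
def state():
    s=arm.sense();R=np.array(s["orientation"])
    print('t',s["time_s"],'q',np.array(s["joint_pos"]),'p',np.array(s["position"]),'xyaw',np.degrees(np.arctan2(R[1,0],R[0,0])),'F',np.array(s["wrist_force"]),'M',np.array(s["wrist_torque"]),'w',s["grip_width"])
    return s,R
def look():
    a=arm.snapshot("top");b=arm.snapshot("side")
    return measure(a,b)
def measure(a,b):
    t=bar(a,(215,140,305,205));s=bar(b,(205,140,270,200));print(t,s)
    t=sorted(t[:2],key=lambda p:p[0]);s=sorted(s[:2],key=lambda p:p[0])
    P=[tri(t[i],s[i]) for i in(0,1)];print(P)
    p,q=P[0][0],P[1][0];d=p-q
    print('mid',(p+q)/2,'len',np.linalg.norm(d),'yaw',np.degrees(np.arctan2(d[1],d[0])),'tilt',np.degrees(np.arcsin(d[2]/np.linalg.norm(d))))
E
python3 - <<'E'
from h import *
measure(np.load('top.npy'),np.load('side.npy'))
E
```

```text
(array([246.2116, 164.9423], dtype=float32), array([269.2885, 169.5577], dtype=float32), ((257.7500305175781, 167.24998474121094), (23.533933639526367, 4.118438720703125), 11.309932708740234)) (array([256.2647, 154.4142], dtype=float32), array([214.6428, 181.006 ], dtype=float32), ((235.4537353515625, 167.71014404296875), (6.367038726806641, 49.39136505126953), 57.425941467285156))
[(array([0.5289, 0.0205, 0.185 ]), np.float64(0.027191984137895347)), (array([ 0.4827, -0.0526,  0.2441]), np.float64(0.025132618179543747))]
mid [ 0.5058 -0.0161  0.2146] len 0.10485139440380851 yaw 57.7276685565811 tilt -34.35765658556514
```

```bash
sed -i 's/g<60/g<85/' h.py
python3 - <<'E'
from h import *
a=np.load('top.npy');print(a[155:180,228:290].max(2)[::2,::3])
measure(a,np.load('side.npy'))
E
```

```text
[[132 131 120 113 112 207 219 218 217 220 220 219 219 220 220 221 230 136
  155 145 131]
 [133 132 133 125 153 223 222 217 218 220 221 220 220 218 218 219 229 134
  154 142 131]
 [130 106 113 162 206 225 222 219 221 219 219 221 220 220 221 217 205 119
  149 136 126]
 [128  40  31  52 104 177 196 215 221 219 222 222 221 217 220 218 209 120
  147 133 130]
 [133  43  40  42  40 127 117  79 170 190 218 221 222 221 219 219 214 117
  147 135 138]
 [136 121 146  53  30  94 116  40  33  38  66 134 183 204 218 217 214 103
  146 132 137]
 [134 136 215 212 176 162  90  42  35  39  39  32  35  54 129 160 197 103
  149 134 132]
 [131 135 189 202 229 229 221 207 155  97  52  29  39  39 190  56  46  41
  110 129 133]
 [135 130 207 158 231 227 226 226 223 223 216 159  80  44  88  40  38  38
   30  69 131]
 [136 131 203 214 231 228 227 226 224 227 224 222 214 194 158  80  53  28
   32  44 128]
 [135 135 195 230 232 228 228 227 225 226 223 223 221 221 215 209 191 112
   55  68  98]
 [135 142 201 238 216 229 230 228 226 227 224 224 222 223 216 215 144 139
   83  79  82]
 [145 144 179 240 191 229 228 228 227 226 224 225 223 221 218 212 134 139
   84  82  78]]
(array([234.6919, 153.2291], dtype=float32), array([295.7394, 190.0879], dtype=float32), ((265.21563720703125, 171.6584930419922), (71.31179809570312, 22.25767707824707), 31.12247085571289)) (array([256.3921, 154.6208], dtype=float32), array([214.4416, 181.1158], dtype=float32), ((235.4168243408203, 167.86831665039062), (7.431402206420898, 49.616851806640625), 57.7243537902832))
[(array([0.5383, 0.0426, 0.2007]), np.float64(0.01447370931630396)), (array([ 0.4706, -0.1087,  0.2095]), np.float64(0.05127475386572324))]
mid [ 0.5044 -0.033   0.2051] len 0.1659457725689457 yaw 65.88380906357533 tilt -3.051370686530166
```

```bash
python3 - <<'E'
s=open('h.py').read()
s=s.replace("(g<85).astype('uint8'))","cv2.morphologyEx((g<65).astype('uint8'),cv2.MORPH_CLOSE,np.ones((5,5),'uint8')))")
open('h.py','w').write(s)
E
python3 - <<'E'
from h import *
measure(np.load('top.npy'),np.load('side.npy'))
s,R=state()
E
```

```text
(array([230.8103, 160.8452], dtype=float32), array([285.2115, 173.0577], dtype=float32), ((258.0108947753906, 166.951416015625), (55.755210876464844, 5.635258674621582), 12.652555465698242)) (array([256.2647, 154.4142], dtype=float32), array([214.6428, 181.006 ], dtype=float32), ((235.4537353515625, 167.71014404296875), (6.367038726806641, 49.39136505126953), 57.425941467285156))
[(array([0.5207, 0.0544, 0.2136]), np.float64(0.0006406336832826187)), (array([ 0.4909, -0.0911,  0.2162]), np.float64(0.0009790965057311326))]
mid [ 0.5058 -0.0184  0.2149] len 0.14850460655201428 yaw 78.43356995723936 tilt -0.9918551358010776
t 0.1 q [69.5742 17.8572  0.801  86.6834 -0.252  75.5845 -1.5579] p [ 0.1701 -0.5223  0.2303] xyaw -71.95777981457537 F [-0.3187  0.1737 -0.3261] M [ 0.0031 -0.0093  0.0307] w 0.08558896727806936
```

```bash
python3 -m handwheel '[[0,0,-3.5,0,0,0],[0,0,-7,0,0,0],[-2.5,-3.2,-7,0,0,0],[-5,-6.4,-7,0,0,0],[-7.5,-9.5,-7,0,0,0]]' 0
python3 -m handwheel '[[-2.5,-3.2,0,0,0,0],[-5,-6.4,0,0,0,0],[-7.5,-9.6,0,0,0,0],[-10,-12.8,0,0,0,0],[-12.5,-16,0,0,0,0]]'
python3 -m handwheel '[[-2.5,-3.2,0,0,0,0],[-5,-6.4,0,0,0,0],[-7.5,-9.6,0,0,0,0],[-10,-12.8,0,0,0,0],[-12.5,-16,0,0,0,0]]'
python3 -m handwheel '[[-2.5,-3,0,0,0,-0.12],[-5,-6.1,0,0,0,-0.24],[-5,-6.1,0,0,0,-0.36],[-5,-6.1,0,0,0,-0.48],[-5,-6.1,0,0,0,-0.6]]'
python3 -m handwheel '[[0,0,0,0,0,-0.12],[0,0,0,0,0,-0.24],[0,0,0,0,0,-0.36],[0,0,0,0,0,-0.45],[0,0,0,0,0,-0.45]]' 0.5
python3 - <<'E'
from h import *
s,R=state();print(R)
print('to mid, tool axes cm',100*R.T@(np.array([.5058,-.0184,.215])-s["position"]))
m=arm.camera_model("wrist");print(m)
a=arm.snapshot("wrist");cv2.imwrite('pics/w1.png',a[:,:,::-1])
E
```

```text
time_s: 0.52
position: [0.2381, -0.4213, 0.3015]
orientation: [[0.308, -0.951, 0.001], [-0.951, -0.308, -0.0], [0.001, -0.001, -1.0]]
wrist_force: [0.6, -0.2, -0.1]
grip_width: 0.0855
time_s: 0.93
position: [0.3512, -0.2518, 0.301]
orientation: [[0.309, -0.951, -0.0], [-0.951, -0.309, 0.0], [-0.0, 0.0, -1.0]]
wrist_force: [1.1, -0.4, 0.0]
grip_width: 0.0854
time_s: 1.35
position: [0.4646, -0.0837, 0.3011]
orientation: [[0.309, -0.951, -0.0], [-0.951, -0.309, -0.0], [0.0, 0.0, -1.0]]
wrist_force: [0.5, -0.8, 0.5]
grip_width: 0.0856
time_s: 1.77
position: [0.5067, -0.0179, 0.3005]
orientation: [[0.798, -0.603, -0.002], [-0.603, -0.798, 0.0], [-0.002, 0.001, -1.0]]
wrist_force: [-0.2, -1.0, 0.4]
grip_width: 0.0853
time_s: 2.18
position: [0.5064, -0.0191, 0.3007]
orientation: [[0.979, -0.203, -0.001], [-0.203, -0.979, 0.0], [-0.001, 0.0, -1.0]]
wrist_force: [-0.4, -1.0, -0.0]
grip_width: 0.0429
t 2.1833 q [ 29.6263  14.3271 -37.0559  84.3571   8.5993  84.26   -19.1589] p [ 0.5064 -0.0191  0.3007] xyaw -11.718674530866931 F [-0.4467 -1.0053 -0.0405] M [-0.0067  0.0276  0.046 ] w 0.04294745407407323
[[ 0.9792 -0.2031 -0.0013]
 [-0.2031 -0.9792  0.0002]
 [-0.0013  0.0001 -1.    ]]
to mid, tool axes cm [-0.0661 -0.0531  8.5727]
{'camera_matrix': array([[297.3186,   0.    , 255.4227],
       [  0.    , 297.3186, 193.4028],
       [  0.    ,   0.    ,   1.    ]]), 'pose': array([[ 0.9787, -0.1952, -0.0631,  0.5227],
       [-0.2051, -0.9333, -0.2947,  0.0559],
       [-0.0014,  0.3014, -0.9535,  0.4443],
       [ 0.    ,  0.    ,  0.    ,  1.    ]])}
```

View pics/w1.png

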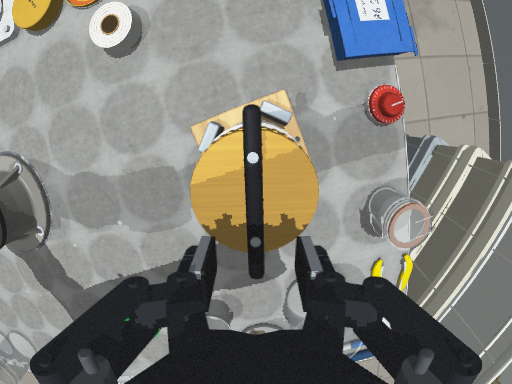

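The wrist view shows the bar at column 254, centred between the fingers at columns 205 and 305 and nearly aligned with them. I'll descend straddling the bar.

```bash
python3 -m handwheel '[[-0.05,-0.05,3,0,0,0],[-0.05,-0.05,6,0,0,0],[-0.05,-0.05,8,0,0,0],[-0.05,-0.05,9,0,0,0],[-0.05,-0.05,9,0,0,0]]' 0.6 30
python3 -m handwheel '[[0,0,0,0,0,0],[0,0,0,0,0,0],[0,0,0,0,0,0]]' 1 30
python3 -m handwheel '[[0,0,0,0,0,-0.12],[0,0,0,0,0,-0.24],[0,0,0,0,0,-0.24]]'
python3 - <<'E'
from h import *
state()
a=arm.snapshot("wrist");cv2.imwrite('pics/w2.png',a[:,:,::-1])
E
```

```text
time_s: 2.65
position: [0.5045, -0.0187, 0.2088]
orientation: [[0.979, -0.206, -0.006], [-0.206, -0.979, 0.0], [-0.006, 0.001, -1.0]]
wrist_force: [-0.3, -0.4, -0.6]
grip_width: 0.034
time_s: 2.9
position: [0.5072, -0.0183, 0.2127]
orientation: [[0.979, -0.205, 0.002], [-0.205, -0.979, -0.0], [0.002, -0.0, -1.0]]
wrist_force: [-0.8, -0.2, 0.1]
grip_width: 0.013
time_s: 3.15
position: [0.5072, -0.0182, 0.2127]
orientation: [[0.999, 0.036, 0.002], [0.036, -0.999, 0.0], [0.002, 0.0, -1.0]]
wrist_force: [-0.5, -0.1, 1.6]
grip_width: 0.0127
t 3.15 q [ 31.0847  17.3198 -39.0172  93.9001  11.3398  72.6618  -7.9693] p [ 0.5072 -0.0182  0.2127] xyaw 2.0629021683800066 F [-0.4552 -0.1263  1.6112] M [0.0514 0.1653 0.0652] w 0.012651715384154575
```

View pics/w2.png

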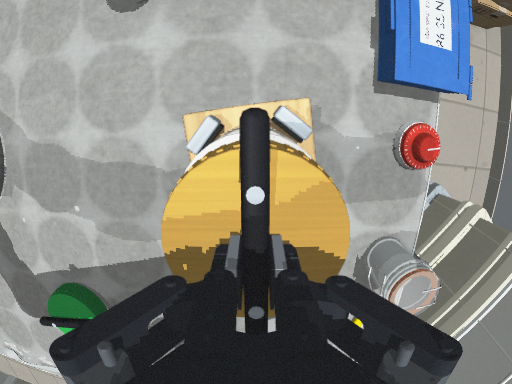

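The lid turned with the gripper by 14°. The stud at (255,195) and the bar's far end at row 108 work as height markers. Now I'll release, check whether it dropped, and repeat.

```bash
cat >> h.py <<'E'
def wl(save=None):
    a=arm.snapshot("wrist")
    if save: cv2.imwrite(save,a[:,:,::-1])
    g=a[80:225,225:290].min(2);n,l,st,c=cv2.connectedComponentsWithStats((a[80:225,225:290].max(2)<60).astype('uint8'))
    k=1+np.argmax(st[1:,4]);print('bar top row',80+st[k,1],'cols',225+st[k,0],225+st[k,0]+st[k,2])
    n,l,st,c=cv2.connectedComponentsWithStats((a[140:240,235:280].min(2)>150).astype('uint8'))
    print('stud',[(c[i]+[235,140],st[i,4]) for i in range(1,n) if 60<st[i,4]<600])
    h=cv2.cvtColor(a,cv2.COLOR_RGB2HSV);m=((h[...,0]>12)&(h[...,0]<28)&(h[...,1]>150)).astype('uint8')
    for r in(215,230,240):
        u=np.nonzero(m[r,120:390])[0]+120;print(r,u.min(),u.max(),end=' | ')
    z=arm.sense();print(np.array(z["position"]),z["wrist_force"])
E
python3 -c "from h import *;wl()"
python3 -m handwheel '[[0,0,0,0,0,-0.24],[0,0,0,0,0,-0.24],[0,0,0,0,0,-0.24]]' 0.7
python3 -c "from h import *;wl()"
python3 -m handwheel '[[0,0,0,0,0,0],[0,0,0,0,0,0],[0,0,0,0,0,-0.12],[0,0,0,0,0,-0.24],[0,0,0,0,0,-0.24]]' 1
python3 -m handwheel '[[0,0,0,0,0,0],[0,0,0,0,0,0],[0,0,0,0,0,0]]' 0.7
python3 -c "from h import *;wl()"
```

```text
bar top row 108 cols 240 270
stud [(array([254.9264, 194.9264]), np.int32(258))]
215 164 346 | 230 162 349 | 240 162 348 | [ 0.5073 -0.0182  0.2126] [-0.8142  0.0511  4.7181]
time_s: 3.5
position: [0.5069, -0.0185, 0.2117]
orientation: [[0.963, 0.27, 0.001], [0.27, -0.963, -0.0], [0.001, 0.0, -1.0]]
wrist_force: [-0.2, 0.1, 0.4]
grip_width: 0.0258
bar top row 112 cols 250 290
stud [(array([272.6667, 197.3728]), np.int32(228))]
215 164 347 | 230 162 350 | 240 162 349 | [ 0.5068 -0.0185  0.2116] [ 0.2396 -0.1915  0.1553]
time_s: 3.97
position: [0.5067, -0.0183, 0.2117]
orientation: [[0.871, 0.492, 0.001], [0.492, -0.871, 0.0], [0.001, 0.0, -1.0]]
wrist_force: [-0.2, 1.0, 2.4]
grip_width: 0.0129
time_s: 4.22
position: [0.5062, -0.0185, 0.2111]
orientation: [[0.872, 0.49, -0.0], [0.49, -0.872, -0.0], [-0.0, -0.0, -1.0]]
wrist_force: [-0.1, 0.0, 0.2]
grip_width: 0.0256
bar top row 107 cols 225 272
stud [(array([256.4569, 194.9775]), np.int32(267))]
215 164 348 | 230 162 350 | 240 162 350 | [ 0.5062 -0.0185  0.2111] [-0.11    0.181  -0.3382]
```

```bash
python3 -m handwheel '[[0,0,0,0,0,0],[0,0,0,0,0,0],[0,0,0,0,0,-0.1],[0,0,0,0,0,-0.2],[0,0,0,0,0,-0.2]]' 1
python3 -m handwheel '[[0,0,0,0,0,0],[0,0,0,0,0,0],[0,0,0,0,0,0]]' 0.7
python3 -c "from h import *;wl()"
```

```text
time_s: 4.68
position: [0.5056, -0.0185, 0.2103]
orientation: [[0.755, 0.656, -0.002], [0.656, -0.755, 0.0], [-0.001, -0.002, -1.0]]
wrist_force: [0.5, -0.1, -4.7]
grip_width: 0.0133
time_s: 4.93
position: [0.5067, -0.0184, 0.2116]
orientation: [[0.757, 0.654, 0.001], [0.654, -0.757, -0.0], [0.0, 0.001, -1.0]]
wrist_force: [-0.8, 0.5, 0.7]
grip_width: 0.0257
bar top row 105 cols 225 267
stud [(array([252.8035, 185.9476]), np.int32(229))]
215 166 343 | 230 166 343 | 240 189 341 | [ 0.5067 -0.0184  0.2116] [ 0.543  -0.8288  0.0004]
```

The stud moved 9 px, the lid disc narrowed from 186 to 177 px, and Fz showed the lid's weight hanging on the grip, so it has probably dropped. I'll check in the side view.

Run:
```python
from h import *
b=arm.snapshot("side");a=np.load('side.npy')
c=np.hstack([x[130:260,170:310] for x in(a,b)])
cv2.imwrite('pics/s2.png',cv2.resize(c,None,fx=2.8,fy=2.8,interpolation=cv2.INTER_CUBIC)[:,:,::-1])
```

```text
(no output)
```

View pics/s2.png

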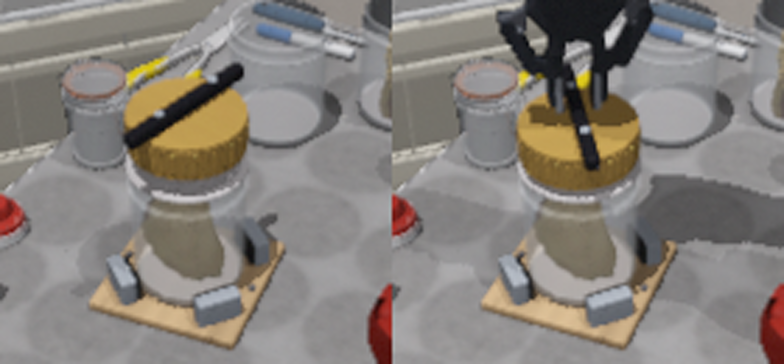

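In the right crop the skirt's lower edge is about 12 px lower (about 4 px unscaled, near 11 mm) and level, so the lid has dropped. Now I'll lower the gripper, pinch, and turn clockwise, following the sink.

```bash
python3 -m handwheel '[[0,0,0.5,0,0,0],[0,0,0.9,0,0,0],[0,0,0.9,0,0,0],[0,0,0.9,0,0,0]]' 0.7
python3 -m handwheel '[[0,0,0,0,0,0],[0,0,0,0,0,0],[0,0,0,0,0,0]]' 1 25
python3 -m handwheel '[[0,0,0.05,0,0,0.12],[0,0,0.1,0,0,0.24],[0,0,0.16,0,0,0.36],[0,0,0.22,0,0,0.48],[0,0,0.22,0,0,0.48]]'
python3 -c "from h import *;state()"
```

```text
time_s: 5.37
position: [0.506, -0.0184, 0.2018]
orientation: [[0.756, 0.655, -0.001], [0.655, -0.756, 0.0], [-0.001, -0.001, -1.0]]
wrist_force: [0.5, -0.8, 0.7]
grip_width: 0.0259
time_s: 5.62
position: [0.5065, -0.0184, 0.2023]
orientation: [[0.756, 0.655, 0.0], [0.655, -0.756, 0.0], [0.0, 0.0, -1.0]]
wrist_force: [-0.4, 0.2, 0.0]
grip_width: 0.0129
time_s: 6.03
position: [0.5065, -0.0184, 0.2003]
orientation: [[0.973, 0.23, 0.0], [0.23, -0.973, -0.0], [0.0, 0.0, -1.0]]
wrist_force: [0.1, -0.5, 1.4]
grip_width: 0.0132
t 6.0333 q [ 32.1653  18.2226 -40.5518  95.0174  12.4168  71.3318   2.3169] p [ 0.5065 -0.0184  0.2003] xyaw 13.280285640736084 F [ 0.0681 -0.4669  1.4403] M [-0.0169  0.009  -0.1574] w 0.013192465727136496
```

```bash
python3 -m handwheel '[[0,0,0.05,0,0,0.12],[0,0,0.1,0,0,0.24],[0,0,0.16,0,0,0.36],[0,0,0.22,0,0,0.48],[0,0,0.22,0,0,0.48]]'
python3 -c "from h import *;state();wl()"
python3 -m handwheel '[[0,0,0.05,0,0,0.12],[0,0,0.1,0,0,0.24],[0,0,0.1,0,0,0.24]]'
python3 -c "from h import *;state();wl()"
```

```text
time_s: 6.45
position: [0.5057, -0.0185, 0.1971]
orientation: [[0.97, -0.243, -0.002], [-0.243, -0.97, -0.0], [-0.002, 0.001, -1.0]]
wrist_force: [-0.0, -0.8, -2.9]
grip_width: 0.0131
t 6.45 q [ 28.467   17.3979 -35.5447  95.4305  10.6201  70.6842 -23.4246] p [ 0.5057 -0.0185  0.1971] xyaw -14.038431392888423 F [-0.0268 -0.8373 -2.8716] M [-0.0842 -0.0539  0.0066] w 0.01306146645075427
bar top row 106 cols 240 290
stud [(array([254.828, 191.948]), np.int32(250))]
215 165 347 | 230 162 348 | 240 162 348 | [ 0.5058 -0.0185  0.1972] [-0.1387  0.1622 -3.7334]
time_s: 6.75
position: [0.5055, -0.0185, 0.1959]
orientation: [[0.885, -0.465, -0.002], [-0.465, -0.885, 0.0], [-0.002, 0.001, -1.0]]
wrist_force: [-0.1, -1.0, -5.0]
grip_width: 0.0134
t 6.75 q [ 26.682   17.0465 -33.1812  95.5976   9.791   70.41   -36.3625] p [ 0.5055 -0.0185  0.1959] xyaw -27.69870116632442 F [-0.0583 -0.9572 -5.0446] M [-0.0125  0.0243  0.0196] w 0.013430780057607233
bar top row 106 cols 240 283
stud [(array([254.7251, 192.0359]), np.int32(251))]
215 164 347 | 230 162 348 | 240 162 348 | [ 0.5056 -0.0184  0.1961] [-0.1917  0.7513 -4.5144]
```

```bash
python3 -m handwheel '[[0,0,0,0,0,0],[0,0,0,0,0,0],[0,0,0.1,0,0,0]]' 0.7
python3 -m handwheel '[[0,0,0,0,0,0],[0,0,0,0,0,0],[0,0,0,0,0,0]]' 1
python3 -m handwheel '[[0,0,0.05,0,0,0.12],[0,0,0.1,0,0,0.24],[0,0,0.1,0,0,0.24]]'
python3 -c "from h import *;state();wl()"
```

```text
time_s: 7.05
position: [0.5074, -0.0183, 0.1969]
orientation: [[0.885, -0.465, 0.002], [-0.465, -0.885, 0.0], [0.002, -0.001, -1.0]]
wrist_force: [-0.1, 0.7, -0.0]
grip_width: 0.0255
time_s: 7.3
position: [0.5068, -0.0182, 0.1965]
orientation: [[0.885, -0.466, 0.001], [-0.466, -0.885, -0.0], [0.001, -0.0, -1.0]]
wrist_force: [-0.3, 0.5, 2.7]
grip_width: 0.0127
time_s: 7.55
position: [0.5057, -0.0175, 0.1963]
orientation: [[0.751, -0.661, -0.001], [-0.661, -0.751, -0.002], [0.001, 0.002, -1.0]]
wrist_force: [-3.8, 0.3, 8.4]
grip_width: 0.0134
t 7.55 q [ 24.7986  16.6105 -30.9215  95.6917   9.0818  70.2431 -49.5102] p [ 0.5057 -0.0175  0.1963] xyaw -41.35141017840729 F [-3.8021  0.3227  8.3567] M [-0.0711  1.0071  1.6532] w 0.013399486557596
bar top row 111 cols 225 269
stud [(array([241.6018, 195.3665]), np.int32(221))]
215 165 345 | 230 163 348 | 240 163 347 | [ 0.5057 -0.0175  0.1963] [-3.765  -0.3249  7.7746]
```

Mz reached 1.65 N m and the bar slipped in the pads, so the lid met a stop. I'll release, back up and verify the height.

```bash
python3 -m handwheel '[[0,0,0,0,0,0],[0,0,0,0,0,0],[0,0,0,0,0,0]]' 0.6
python3 -m handwheel '[[0,0,-3,0,0,0],[0,0,-6,0,0,0],[0,0,-9,0,0,0],[0,0,-12,0,0,0],[0,0,-14,0,0,0]]'
python3 -m handwheel '[[3,2,-2,0,0,0],[6,4,-2,0,0,0],[9,6,-2,0,0,0],[9,6,-2,0,0,0]]'
python3 - <<'E'
from h import *
state();a=arm.snapshot("top");b=arm.snapshot("side")
np.save('top2.npy',a);np.save('side2.npy',b)
try: measure(a,b)
except Exception as e: print(e)
def crop(x,r): return cv2.resize(x[r[1]:r[3],r[0]:r[2]],(390,360),interpolation=cv2.INTER_CUBIC)
cv2.imwrite('pics/e.png',np.hstack([crop(a,(190,110,320,230)),crop(b,(170,130,310,260))])[:,:,::-1])
E
```

```text
time_s: 7.85
position: [0.5065, -0.0187, 0.1948]
orientation: [[0.748, -0.664, 0.0], [-0.664, -0.748, -0.0], [0.0, 0.0, -1.0]]
wrist_force: [-0.5, -0.3, 0.2]
grip_width: 0.0341
time_s: 8.27
position: [0.5073, -0.0187, 0.3378]
orientation: [[0.747, -0.665, 0.004], [-0.665, -0.747, -0.0], [0.003, -0.002, -1.0]]
wrist_force: [0.7, -0.0, 0.9]
grip_width: 0.0344
time_s: 8.6
position: [0.5344, -0.1343, 0.3534]
orientation: [[0.738, -0.675, -0.001], [-0.675, -0.738, -0.007], [0.004, 0.006, -1.0]]
wrist_force: [-0.1, -0.7, -0.9]
grip_width: 0.0341
t 8.6 q [ 31.28    18.3146 -27.4039  70.9035   8.7079  92.715  -36.9917] p [ 0.5344 -0.1343  0.3534] xyaw -42.47774011569837 F [-0.1413 -0.7355 -0.86  ] M [-0.1416  0.0413  0.068 ] w 0.034138051437306235
(array([243.351 , 146.5054], dtype=float32), array([288.2163, 196.4982], dtype=float32), ((265.7836608886719, 171.50180053710938), (67.17263793945312, 26.60188865661621), 48.09405517578125)) (array([261.6166, 164.8225], dtype=float32), array([209.5961, 181.7594], dtype=float32), ((235.6063690185547, 173.29095458984375), (6.324402332305908, 54.708282470703125), 71.96571350097656))
[(array([0.5664, 0.0219, 0.1733]), np.float64(0.010261594905429383)), (array([ 0.4506, -0.0925,  0.1947]), np.float64(0.042289186967848426))]
mid [ 0.5085 -0.0353  0.184 ] len 0.164167429257296 yaw 44.67791750340768 tilt -7.466815533269427
```

View pics/e.png

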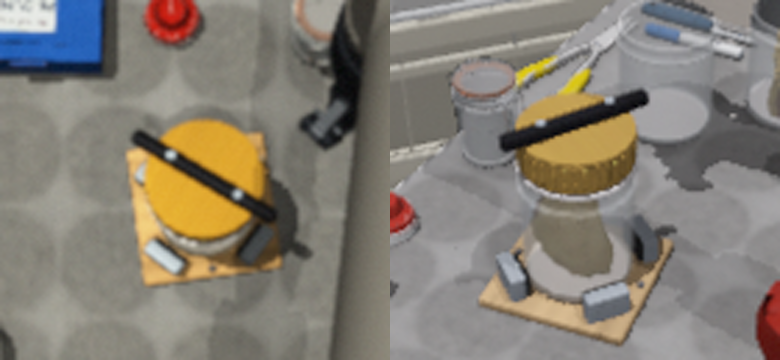

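Run:
```python
from h import *
a=np.load('top2.npy');b=np.load('side2.npy')
t=bar(a,(225,145,285,190));s=bar(b,(200,140,275,200));print(t,s)
k=lambda p:p[0]
t=sorted(t[:2],key=k);s=sorted(s[:2],key=k)
P=[tri(t[i],s[i]) for i in(0,1)];print(P,(P[0][0]+P[1][0])/2)
```

```text
(array([231.4835, 162.8091], dtype=float32), array([286.2054, 183.0324], dtype=float32), ((258.8444519042969, 172.92076110839844), (58.33917999267578, 21.043701171875), 20.282560348510742)) (array([261.6166, 164.8225], dtype=float32), array([209.5961, 181.7594], dtype=float32), ((235.6063690185547, 173.29095458984375), (6.324402332305908, 54.708282470703125), 71.96571350097656))
[(array([0.5239, 0.0567, 0.2095]), np.float64(0.016154474475873547)), (array([ 0.4722, -0.0949,  0.1872]), np.float64(0.006743746909694283))] [ 0.498  -0.0191  0.1983]
```

Run:
```python
from h import *
P=[tri((235.0,154.8),(209.6,181.76)),tri((281.5,181.8),(261.6,164.8))];d=P[0][0]-P[1][0]
print(P,(P[0][0]+P[1][0])/2,np.degrees(np.arctan2(d[1],d[0])))
# brass disc in side view before/after
for f in('side','side2'):
    h=cv2.cvtColor(np.load(f+'.npy'),cv2.COLOR_RGB2HSV)[140:210,205:270];m=(h[...,0]>12)&(h[...,0]<28)&(h[...,1]>120)
    v,u=np.nonzero(m);print(f,'lowest brass rows',[140+v[u==c].max() for c in(20,25,30,35,40)],'cols',205+u.min(),205+u.max())
```

```text
[(array([0.5419, 0.0453, 0.1967]), np.float64(0.0007755369376271159)), (array([ 0.4702, -0.0831,  0.1959]), np.float64(0.0012071472537586105))] [ 0.5061 -0.0189  0.1963] 60.82914369284029
side lowest brass rows [np.int64(191), np.int64(193), np.int64(193), np.int64(193), np.int64(192)] cols 215 257
side2 lowest brass rows [np.int64(197), np.int64(198), np.int64(199), np.int64(199), np.int64(198)] cols 215 258
```

```bash
python3 -c "from h import *;state();print(arm.sign_off())"
```

```text
t 8.7 q [ 31.0524  18.1463 -27.8446  71.1367   8.3479  92.7773 -37.1039] p [ 0.5338 -0.1256  0.3537] xyaw -41.89343228848787 F [ 0.4739  0.4102 -0.3373] M [ 0.0384  0.0065 -0.0115] w 0.034208171807674576
the job is handed in; nothing more can be done
None
```

The lid is screwed down onto the jar, and I handed the job in at 8.7 s.

I pinched the bar at its middle and turned it anticlockwise about 53° in steps, letting go between steps, until the lid dropped. I then turned it clockwise about 70° until it met a firm stop, where the moment reached about 1.65 N m and the bar slipped in the pads. Then I let go and backed away.

**Drop:** the lid disc shrank from 186 to 177 px in the wrist view. In the side view the skirt edge sat about 4 px lower and looked level.

**Final height:** triangulating the bar gave a total sink of 18.6 mm, against 19 mm expected. The two bar ends agreed within 1 mm, so it looks level, and the centre stayed within about 1 mm of where it began.

**Weak points:**
- The automatic bar mask failed in the last top view because of shadow, so I read those two bar ends by hand. The camera calibration is good to about 2 mm, about the same as the height tolerance.
- The 70° turn is at the bottom of the stated 70 to 105° range. I took the firm stop together with the sink as the sign that it was fully down.
- I did not measure the bystanders. The gripper stayed above them and the wrist forces showed no contact on the way.

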